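Start the tube shaker from its console

ROBOT

A 6-joint arm with a two-finger parallel gripper is mounted at the origin on a cart in front of the work surface, level with it; the furniture and walls round the work are solid. World frame = base frame: x ahead of the robot, y to its left, z up, the work surface at z = 0. Lengths are in m, angles in rad, forces in N, time in s.
With the tool pointing down it reaches from about 0.375 to 0.9 m from the base axis. Payload 3.1 kg.
Tool frame: the origin (TCP) lies at the very end of the fingers, on their centre line; the grasp point (between the pads) lies 19 mm behind it; z points along the fingers, y is the line along which they close (so a half turn about z gives the same grasp; the last joint's range is limited). The gripper opens to 87 mm and grips with 3 to 60 N. Pads are 19 mm wide; open, the fingers measure 117 mm over their backs; the gripper's body (75 mm by 190 mm) begins 51 mm behind the grasp point.
Start: joints at [-1.435, 0.527, 1.433, -0, 1.181, -0.178], TCP at [0.193, -0.594, 0.223] pointing down, gripper open.
Joint ranges: [-3.08, 3.08], [-0.75, 2.2], [0.22, 2.44], [-1.43, 4.57], [0, 2.65], [-2.85, 2.85]. Speed limits (rad/s): [2.79, 2.79, 3.14, 3.14, 3.14, 3.14].

INTERFACE

Orientations are given as a unit quaternion [x, y, z, w].
In Python, from rig import status, viewer, robot gives the robot as it stands.
- The arm moves only by the tool arm_command, never from a script. Its arguments are lists of equal length, an entry for each row: "delta_rot": the turn, a rotation vector about the tool's x, y, z in degrees, a list of three; "delta_pos": the shift along the tool's x, y, z in m, a list of three; "gripper": the closure, from -1 (fully open) to 1 (shut). In form: {"delta_rot": [[rx, ry, rz], ...], "delta_pos": [[dx, dy, dz], ...], "gripper": [gripper, ...]}. A call has 1 to 12 rows; each row is the pose to reach, as a shift and turn from the pose commanded when the call began, along the tool's axes at that moment; what a row does not reach only later rows make up. A row lasts 1/12 s, in which the tool goes at most 41.7 mm and 7.16 degrees, less where a joint would pass 70% of its speed; a pose out of reach is approached as far as the arm can. A call with a gripper value outside its range is refused whole. The fingers move at their own pace and stop on an object; "grip_force" is the grip in N (left out, the last holds). Time passes only in rows, so rows that repeat a pose let the fingers close. It gives the time, the measured TCP pose, the force, the opening and the grip force at its end, in the units of the state.
- status.get_obs(): the state, without advancing time (a new reading comes with each control period).
- viewer.camera(name): name is "scene" or "top" or "wrist"; returns a dict with "pixels" (420x560x3 uint8, blue, green, red), "fx", "fy", "cx", "cy" (pixels), "pose" (4x4, takes a point from camera to world coordinates); the wrist camera has in their place "mount" (4x4, takes a point from camera to tool coordinates, whose origin is the TCP and whose axes are the flange's). Camera axes: x right, y down, z forward; pixel columns grow to the right and rows downward; lengths in m; the calibration is good to about 2 mm. A picture is of the moment at which its call begins: read the wrist's pose just before it. There is no depth.
- robot.hand_in(): hands the job in; it is judged then, once.
The state is a dict: "time": time; "q": joint angles; "joint_velocities": joint speeds; "joint_torque": joint torques, N m; "position": TCP position; "tool_rot": TCP orientation; "ft_force": force on the tool from outside, world axes, zero at the start; "moment": the same for the moment, N m; "grip_width": finger opening in m; "grip_force": force on a finger pad.
Only numpy, scipy, OpenCV 4.12 (cv2) and the standard library are available. Lean on these libraries where they do the work, as an engineer would, in place of code of your own. Each camera call takes 0.05 s, during which the arm holds its last target. There are 200 camera calls.

TASK

Start the tube shaker from its console with the closed fingers: push the red rocker fully over to on (its raised half, with the white dot, goes down), then the blue rocker in the same way, and then press the green key all the way down for a moment and let it come back up. Keep to that order, do not press the yellow stop key, and leave the loose things on the table where they are: nothing is to be picked up.

Things in the scene. Friction and masses are not known exactly. Their poses are not given: they have to be found in the camera images.
- shaker: white tube shaker, fixed, 200 (x) x 240 (y) mm, turned up to 0.25 rad; origin on the table under its centre, x to its back, y left, z up. Its front 75 mm is a grey console, 40 mm above the table, with four controls in a row along y, 56 mm apart, 62 mm in front of the centre, in an order that differs each time: red rocker, blue rocker, green key, yellow key
- shaker_rack: red tube rack fixed on the shaker's platform behind the console, 121x214x33 mm, origin at the centre of its underside; its top is about 81 mm above the table, its front edge about 40 mm behind the line of the four controls; tubes in its rear row reach about 140 mm above the table
- red_rocker (a joint): red rocker switch (mains), hinge in rad: 0 off, 0.42 fully on; on above 0.34. No spring, stays where left; about 3 N turns it. Off, its near half lies level and its far half (+x side of the shaker, white dot) stands up at a slope of 0.42 rad. Pushing the far half down until it lies level switches it on; the near half then stands up
- red_rocker_press (a point): point to press: middle of the top face of the red rocker's far half, 14.5 mm from the hinge line along the half. The half is 23 mm long by 28 mm wide. Off, this point is about 60 mm above the table, fully on 54 mm above it; it shifts under 3 mm level meanwhile. The point turns with the rocker.
- blue_rocker (a joint): blue rocker switch (platform clamp), hinge in rad: 0 off, 0.42 fully on; on above 0.34. No spring, stays where left; about 3 N turns it. Off, its near half lies level and its far half (+x side of the shaker, white dot) stands up at a slope of 0.42 rad. Pushing the far half down until it lies level switches it on; the near half then stands up
- blue_rocker_press (a point): point to press: middle of the top face of the blue rocker's far half, 14.5 mm from the hinge line along the half. The half is 23 mm long by 28 mm wide. Off, this point is about 60 mm above the table, fully on 54 mm above it; it shifts under 3 mm level meanwhile. The point turns with the rocker.
- green_key (a joint): round green push key (start): slide value in m, 0 = up, 0.006 = fully down. Spring return; 1 N starts it, 4 N holds it fully down. Counts as pressed above 0.0045.
- green_key_top (a point): centre of the top of the green key, 30 mm in diameter; 57.5 mm above the table when up, 51.5 mm fully down. Moves with the key.
- yellow_key (a joint): round yellow push key (stop): slide value in m, 0 = up, 0.006 = fully down. Spring return; 1 N starts it, 4 N holds it fully down. Must stay below 0.002.
- yellow_key_top (a point): centre of the top of the yellow key, 30 mm in diameter; 57.5 mm above the table when up, 51.5 mm fully down. Moves with the key.
- tape_roll: roll of beige tape lying flat, 96 mm across, 25 mm high; loose, to be left alone; origin at the centre of its underside
- lab_timer: small white bench timer lying on its back, 66x66x20 mm (not part of the job); loose, to be left alone; origin at the centre of its underside
- red_pen: white pen with red cap, 17x135x16 mm, lying along y in front of the shaker; loose, to be left alone; origin at the centre of its underside
- tweezers: steel forceps, 14x124x10 mm, lying along y to the right in front of the shaker; loose, to be left alone; origin at the centre of its underside
- white_bottle: white bottle with white cap, 52 mm across, 110 mm high, standing; loose, to be left alone; origin at the centre of its underside
- tips: blue open box of pipette tips, 88x124x56 mm; loose, to be left alone; origin at the centre of its underside

How it is judged:
By the outcome, as a careful person would: the job done as asked, in the order asked, and still so for the second after the job is handed in, with the robot touching nothing.
It also fails if it takes over 48 s, if anything falls off the work surface, if the arm or the gripper's body presses on something with over 40 N, if the wrist force passes 120 N, or if a joint passes its speed limit or range.

## Working session

There is one attempt and no reset: what is moved stays moved. The work goes in short steps, Python scripts to look and compute and a tool call to move; the robot and the scene stay as the last step left them, time stands still between calls to the robot, and variables do not carry over. Pictures are saved under pics/ and viewed, at most 10 in all, crops included, and the job is handed in when it is done.

Besides the shell and the picture viewer there is one more tool, called after "Call:" as name(argument=value, ...) on one line, values as JSON. arm_command: Moves the arm, as the interface text tells. Its arguments: {"type":"object","properties":{"delta_rot":{"type":"array","items":{"type":"array","items":{"type":"number"}}},"delta_pos":{"type":"array","items":{"type":"array","items":{"type":"number"}}},"gripper":{"type":"array","items":{"type":"number"}},"grip_force":{"type":"number"}},"required":["delta_rot","delta_pos","gripper"]}

```bash
mkdir -p pics; python3 - <<'E'
from rig import status, viewer
import cv2,numpy as np
o=status.get_obs();print(o)
a=[]
for n in("top","scene"):
    c=viewer.camera(n);cv2.imwrite(f"pics/{n}0.png",c["pixels"]);np.save(f"pics/{n}0.npy",c,allow_pickle=True)
    print(n,c["fx"],c["cx"],c["cy"],np.round(c["pose"],3).tolist())
E
```

```text
{'time': 0.0, 'q': array([-1.43552206e+00,  5.28469972e-01,  1.43386959e+00, -3.06502434e-05,
        1.18138713e+00, -1.78486069e-01]), 'joint_velocities': array([ 8.57977106e-04, -6.28956692e-05, -2.45829507e-04,  1.11250339e-03,
       -7.04569538e-04, -2.66632757e-04]), 'joint_torque': array([ 6.29163223e-04, -4.40040779e+01, -1.76596177e+01,  6.33814163e-02,
        5.83352835e-02, -1.70624321e-04]), 'position': array([ 0.19282846, -0.59375859,  0.22157969]), 'tool_rot': array([ 9.87718050e-01,  1.56243126e-01,  8.88385329e-06, -1.06707617e-03]), 'ft_force': array([-0.32712186,  0.85189683, -0.50973449]), 'moment': array([ 0.01536778, -0.01438799, -0.03656105]), 'grip_force': 0.0, 'grip_width': 0.0869255230203982}
top 474.31932365027745 288.7804486751075 199.4114993423034 [[-0.022, -0.983, 0.182, 0.243], [-1.0, 0.022, 0.002, 0.043], [-0.006, -0.182, -0.983, 1.324], [0.0, 0.0, 0.0, 1.0]]
scene 433.00960833299683 273.61642081813727 200.23582381463692 [[-0.574, -0.35, 0.74, -0.447], [-0.819, 0.256, -0.514, 0.709], [-0.009, -0.901, -0.433, 0.611], [0.0, 0.0, 0.0, 1.0]]
```

View pics/top0.png

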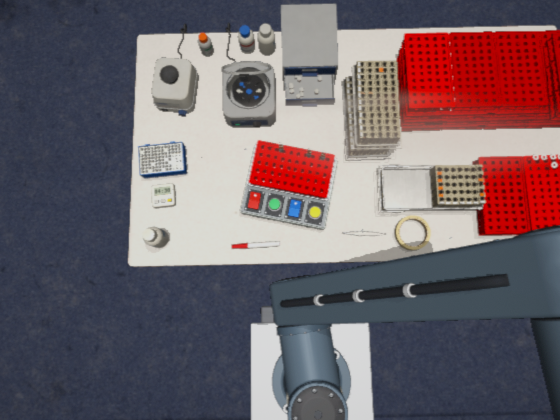

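View pics/scene0.png

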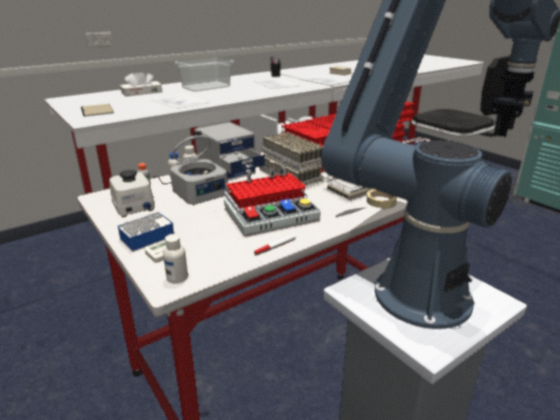

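The top view shows the console row from left to right: red (255,201), green (275,204), blue (295,208) and yellow (316,212). The pen lies in front at (255,245) and the rack behind. The scene view shows the same order.

```bash
cat > h.py <<'E'
import cv2,numpy as np
def ray(c,uv,z,pose=None):
    T=c["pose"] if pose is None else pose
    d=T[:3,:3]@np.array([(uv[0]-c["cx"])/c["fx"],(uv[1]-c["cy"])/c["fy"],1]);p=T[:3,3]
    return p+d*(z-p[2])/d[2]
R={"red":[(0,8),(172,180)],"green":[(50,85)],"blue":[(100,125)],"yellow":[(22,34)]}
def blobs(c,box,amin=40,s=110):
    x0,y0,x1,y1=box;h=cv2.cvtColor(c["pixels"],cv2.COLOR_BGR2HSV)[y0:y1,x0:x1];out={}
    for k,rs in R.items():
        m=sum(cv2.inRange(h,(a,s,70),(b,255,255)) for a,b in rs)
        n,l,st,ce=cv2.connectedComponentsWithStats(m)
        out[k]=[(np.round(ce[i]+[x0,y0],1),st[i].tolist()) for i in range(1,n) if st[i][4]>=amin]
    return out
E
python3 - <<'E'
from h import *
for n,box in(("top",(235,185,335,230)),("scene",(225,190,330,230))):
    c=np.load(f"pics/{n}0.npy",allow_pickle=True).item()
    for k,v in blobs(c,box).items():
        for uv,s in v: print(n,k,uv,s,ray(c,uv,.0575).round(4))
E
```

```text
top red [303.6 189.1] [24, 0, 70, 13, 507] [0.5051 0.0055 0.0575]
top red [254.  200.1] [13, 6, 13, 19, 186] [0.4777 0.141  0.0575]
top green [274.1 203.5] [34, 14, 11, 10, 81] [0.4671 0.0865 0.0575]
top blue [294.3 208.1] [53, 14, 14, 19, 188] [0.4532 0.0321 0.0575]
top yellow [314.4 211.7] [74, 22, 11, 11, 90] [ 0.4421 -0.022   0.0575]
scene red [260.4 198.1] [4, 0, 75, 29, 1014] [0.5337 0.0754 0.0575]
scene green [269.2 208.1] [40, 16, 9, 5, 41] [0.4635 0.0918 0.0575]
scene blue [287.  205.2] [56, 9, 14, 12, 108] [0.4486 0.0398 0.0575]
scene yellow [304.1 201.5] [75, 9, 10, 6, 47] [ 0.4387 -0.0152  0.0575]
```

Call:
arm_command(delta_rot=[[0,0,5],[0,0,10],[0,0,15],[0,0,20],[0,0,25],[0,0,30.8],[0,0,30.8],[0,0,30.8],[0,0,30.8],[0,0,30.8],[0,0,30.8],[0,0,30.8]], delta_pos=[[0.034,-0.021,0],[0.068,-0.042,0],[0.102,-0.063,0],[0.136,-0.084,0],[0.17,-0.105,0],[0.204,-0.126,0],[0.238,-0.147,0],[0.272,-0.168,0],[0.288,-0.205,0],[0.304,-0.242,0],[0.32,-0.28,0],[0.336,-0.318,0]], gripper=[1,1,1,1,1,1,1,1,1,1,1,1], grip_force=20)

```text
time: 1.1
position: [0.4141, -0.1862, 0.2222]
tool_rot: [0.994, -0.112, -0.0, -0.0]
ft_force: [0.4, 0.3, -0.1]
grip_width: 0.015
grip_force: 0.0
```

Call:
arm_command(delta_rot=[[0,0,0],[0,0,0],[0,0,0],[0,0,0],[0,0,0],[0,0,0],[0,0,0],[0,0,0],[0,0,0],[0,0,0]], delta_pos=[[-0.004,-0.035,0],[-0.008,-0.07,0],[-0.012,-0.105,0],[-0.016,-0.14,0],[-0.02,-0.175,0],[-0.025,-0.21,0],[-0.03,-0.247,0],[-0.03,-0.247,0],[-0.03,-0.247,0],[-0.03,-0.247,0]], gripper=[1,1,1,1,1,1,1,1,1,1])

```text
time: 1.93
position: [0.4397, 0.0591, 0.2224]
tool_rot: [0.994, -0.111, -0.0, 0.0]
ft_force: [-0.2, -0.3, -0.5]
grip_width: 0.0004
grip_force: 0.0
```

```bash
python3 - <<'E'
from rig import status, viewer
from h import *
from scipy.spatial.transform import Rotation as Ro
o=status.get_obs();c=viewer.camera("wrist");cv2.imwrite("pics/w1.png",c["pixels"])
T=np.eye(4);T[:3,:3]=Ro.from_quat(o["tool_rot"]).as_matrix();T[:3,3]=o["position"]
c["pose"]=T@c["mount"];np.save("pics/w1.npy",c,allow_pickle=True)
print(o["position"],o["tool_rot"],o["grip_width"],o["q"],c["mount"].round(3).tolist())
for k,v in blobs(c,(0,0,560,420),500).items():
    for uv,s in v: print(k,uv,s,ray(c,uv,.0575).round(4))
E
```

```text
[0.43973838 0.05907253 0.22236786] [ 9.93807870e-01 -1.11111593e-01 -2.31273054e-04  2.80636335e-04] 0.0004307361590110874 [-1.18923829e-01  2.84966993e-01  1.86792672e+00 -6.75907705e-04
  9.89157325e-01  1.67492698e+00] [[-0.001, -0.96, -0.282, 0.077], [1.0, -0.001, -0.0, -0.0], [0.0, -0.282, 0.96, -0.163], [0.0, 0.0, 0.0, 1.0]]
red [265.7  62.9] [126, 0, 280, 130, 33661] [0.5518 0.0423 0.0575]
red [179.4 169.6] [161, 147, 36, 46, 1377] [0.4789 0.143  0.0575]
green [238.4 169.1] [223, 154, 31, 31, 751] [0.467  0.0886 0.0575]
blue [297.5 169.5] [282, 147, 32, 46, 1340] [0.4543 0.0344 0.0575]
yellow [356.3 168.8] [341, 153, 32, 32, 804] [ 0.4427 -0.0198  0.0575]
```

View pics/w1.png

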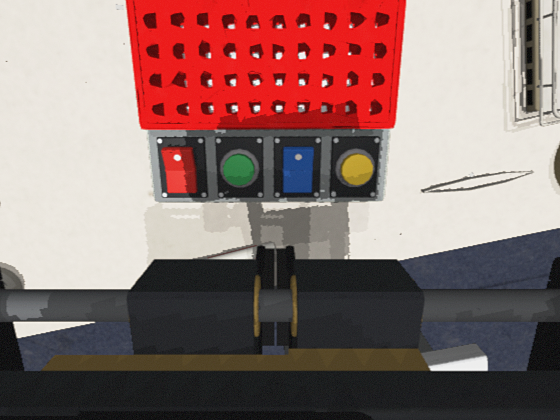

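The wrist view shows red (179,170), green (238,169), blue (297,169) and yellow (356,169). White dots are on the far halves and the fingers are closed. Next I move above the red far half.

Call:
arm_command(delta_rot=[[0,0,0],[0,0,0],[0,0,0],[0,0,0],[0,0,0],[0,0,0],[0,0,0],[0,0,0],[0,0,0],[0,0,0]], delta_pos=[[0.011,-0.03,0],[0.022,-0.06,0],[0.034,-0.09,0.01],[0.034,-0.09,0.04],[0.034,-0.09,0.07],[0.034,-0.09,0.1],[0.034,-0.09,0.125],[0.034,-0.09,0.14],[0.034,-0.09,0.14],[0.034,-0.09,0.14]], gripper=[1,1,1,1,1,1,1,1,1,1])

```text
time: 2.82
position: [0.493, 0.1378, 0.0819]
tool_rot: [0.994, -0.113, -0.001, 0.0]
ft_force: [0.4, 0.3, 0.6]
grip_width: 0.0004
grip_force: 0.0
```

```bash
cat > look.py <<'E'
import sys
from rig import status, viewer
from h import *
o=status.get_obs();c=viewer.camera("wrist");print(o["position"],o["ft_force"])
cv2.imwrite(sys.argv[1],c["pixels"])
E
python3 look.py pics/w2.png
```

```text
[0.49301575 0.13778552 0.08188573] [0.39119285 0.34048672 0.56114397]
```

View pics/w2.png

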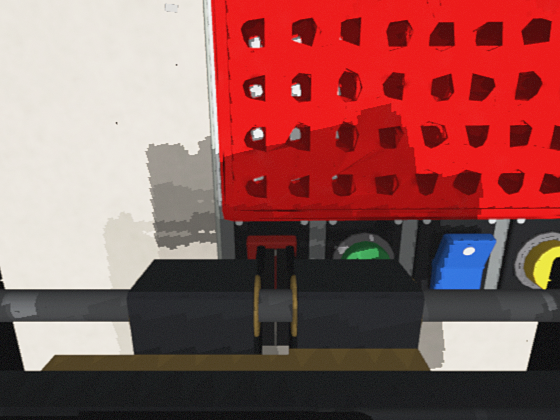

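The fingers are centred on the red rocker's far half (columns 247–297, fingers at 277). I press down.

Call:
arm_command(delta_rot=[[0,0,0],[0,0,0],[0,0,0],[0,0,0],[0,0,0],[0,0,0],[0,0,0],[0,0,0],[0,0,0],[0,0,0]], delta_pos=[[0,-0.002,0.006],[0,-0.002,0.012],[0,-0.002,0.016],[0,-0.002,0.019],[0,-0.002,0.022],[0,-0.002,0.024],[0,-0.002,0.026],[0,-0.002,0.028],[0,-0.002,0.028],[0,-0.002,0.028]], gripper=[1,1,1,1,1,1,1,1,1,1])

```text
time: 3.7
position: [0.4934, 0.1415, 0.0545]
tool_rot: [0.994, -0.112, -0.0, -0.0]
ft_force: [0.7, 0.3, 2.2]
grip_width: 0.0006
grip_force: 0.9
```

Contact is about 3 N, so I press slightly deeper to reach the stop.

Call:
arm_command(delta_rot=[[0,0,0],[0,0,0],[0,0,0],[0,0,0]], delta_pos=[[0,0,0.001],[0,0,0.002],[0,0,0.002],[0,0,0.002]], gripper=[1,1,1,1])

```text
time: 4.03
position: [0.4934, 0.1415, 0.0542]
tool_rot: [0.994, -0.112, 0.0, -0.0]
ft_force: [-1.5, 0.3, 17.2]
grip_width: 0.0005
grip_force: 7.8
```

Call:
arm_command(delta_rot=[[0,0,0],[0,0,0],[0,0,0],[0,0,0],[0,0,0],[0,0,0],[0,0,0],[0,0,0],[0,0,0],[0,0,0],[0,0,0]], delta_pos=[[0,0,-0.012],[0,0,-0.03],[0,0,-0.04],[0,0.02,-0.04],[0,0.045,-0.04],[0,0.07,-0.04],[0,0.095,-0.04],[0,0.113,-0.04],[0,0.113,-0.03],[0,0.113,-0.026],[0,0.113,-0.026]], gripper=[1,1,1,1,1,1,1,1,1,1,1])

```text
time: 4.95
position: [0.467, 0.0313, 0.0776]
tool_rot: [0.994, -0.112, -0.002, -0.0]
ft_force: [-0.3, 0.1, -0.2]
grip_width: 0.0007
grip_force: 0.0
```

```bash
python3 look.py pics/w3.png
```

```text
[0.46704048 0.03134684 0.0776404 ] [-0.2533904   0.12520737 -0.16786867]
```

View pics/w3.png

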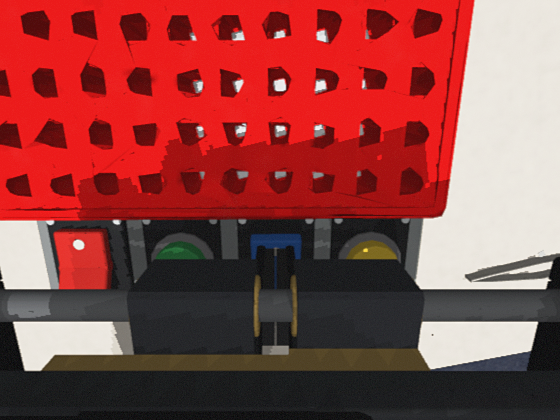

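Red is over, with its near half now raised, and the fingers are centred on blue (columns 251–301). I press blue.

Call:
arm_command(delta_rot=[[0,0,0],[0,0,0],[0,0,0],[0,0,0],[0,0,0],[0,0,0],[0,0,0],[0,0,0],[0,0,0],[0,0,0]], delta_pos=[[0,0,0.006],[0,0,0.012],[0,0,0.015],[0,0,0.018],[0,0,0.02],[0,0,0.022],[0,0,0.024],[0,0,0.026],[0,0,0.026],[0,0,0.026]], gripper=[1,1,1,1,1,1,1,1,1,1])

```text
time: 5.83
position: [0.4696, 0.031, 0.0542]
tool_rot: [0.994, -0.112, 0.002, 0.0]
ft_force: [0.3, 1.4, 15.5]
grip_width: 0.0003
grip_force: 8.2
```

Call:
arm_command(delta_rot=[[0,0,0],[0,0,0],[0,0,0],[0,0,0],[0,0,0],[0,0,0],[0,0,0],[0,0,0],[0,0,0],[0,0,0]], delta_pos=[[0,0,-0.012],[0,0,-0.03],[0,0,-0.04],[-0.005,-0.02,-0.04],[-0.01,-0.04,-0.04],[-0.0145,-0.0545,-0.04],[-0.0145,-0.0545,-0.035],[-0.0145,-0.0545,-0.026],[-0.0145,-0.0545,-0.026],[-0.0145,-0.0545,-0.026]], gripper=[1,1,1,1,1,1,1,1,1,1])

```text
time: 6.67
position: [0.4654, 0.0869, 0.0775]
tool_rot: [0.994, -0.112, -0.001, 0.0]
ft_force: [0.5, 0.4, 0.0]
grip_width: 0.0007
grip_force: 0.0
```

```bash
python3 look.py pics/w4.png
```

```text
[0.46542676 0.08692625 0.07752224] [0.54065099 0.44990711 0.04120882]
```

View pics/w4.png

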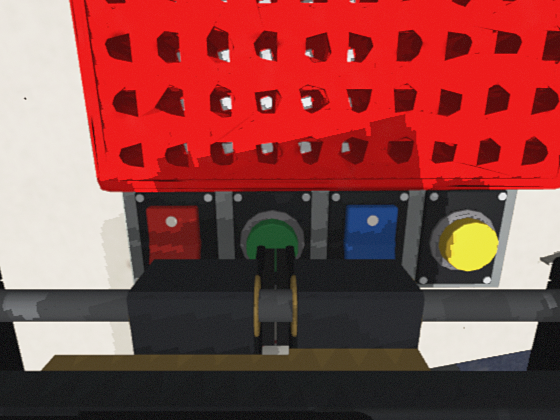

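Both rockers look over and alike (red 172,235; blue 372,235), and the fingers are centred on green (272,240). I press green.

Call:
arm_command(delta_rot=[[0,0,0],[0,0,0],[0,0,0],[0,0,0],[0,0,0],[0,0,0],[0,0,0],[0,0,0],[0,0,0],[0,0,0],[0,0,0]], delta_pos=[[0.001,0,0.007],[0.001,0,0.014],[0.001,0,0.018],[0.001,0,0.021],[0.001,0,0.023],[0.001,0,0.025],[0.001,0,0.027],[0.001,0,0.028],[0.001,0,0.028],[0.001,0,0.028],[0.001,0,0.028]], gripper=[1,1,1,1,1,1,1,1,1,1,1])

```text
time: 7.63
position: [0.467, 0.0871, 0.0517]
tool_rot: [0.994, -0.111, 0.0, 0.0]
ft_force: [-3.7, -2.2, 11.5]
grip_width: 0.0008
grip_force: 6.2
```

Green is fully down (z 51.7 mm, 11.5 N against a stop). I retreat straight up, then back to the viewing pose.

Call:
arm_command(delta_rot=[[0,0,0],[0,0,0],[0,0,0],[0,0,0],[0,0,0],[0,0,0],[0,0,0],[0,0,0],[0,0,0],[0,0,0]], delta_pos=[[0,0,-0.012],[0,0,-0.03],[0,0,-0.06],[0,0,-0.09],[0,0,-0.12],[-0.01,0.01,-0.15],[-0.02,0.02,-0.17],[-0.03,0.03,-0.17],[-0.03,0.03,-0.17],[-0.03,0.03,-0.17]], gripper=[1,1,1,1,1,1,1,1,1,1])

```text
time: 8.47
position: [0.4311, 0.0649, 0.2207]
tool_rot: [0.994, -0.112, 0.0, -0.0]
ft_force: [1.1, 0.6, -0.0]
grip_width: 0.0006
grip_force: 0.0
```

```bash
python3 look.py pics/w5.png; python3 -c "
import cv2
a=cv2.imread('pics/w5.png')[100:260,120:420];cv2.imwrite('pics/w5c.png',cv2.resize(a,None,fx=2.6,fy=2.6))"
```

```text
[0.4311471  0.0649042  0.22066274] [ 1.05081025  0.58258444 -0.01611641]
```

View pics/w5c.png

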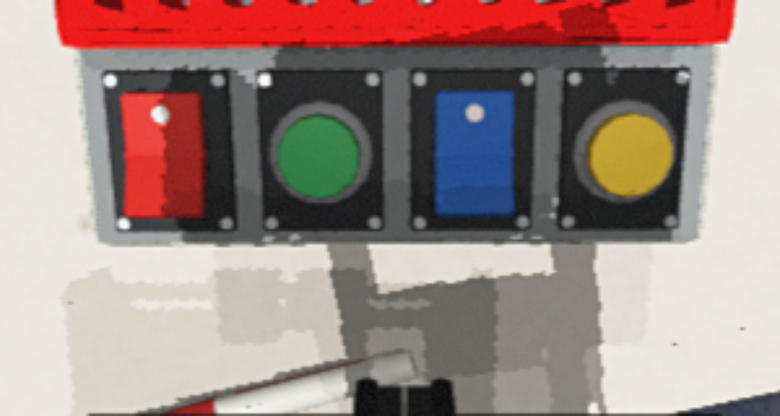

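The crop shows both rockers over in the same way, with the far halves (white dots) level. Green is back up and yellow is untouched. I hand in.

```bash
python3 -c "
from rig import robot;print(robot.hand_in())"
```

```text
the job is handed in; nothing more can be done
None
```

I pushed the red rocker and then the blue one fully on, pressed the green key to its stop and let it come back up. The yellow key and loose items were left alone, and the job was handed in at about 8.5 s; no verdict came back.

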